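# Clamp the ink bottle for capping

## Task

Fix the ink bottle (grey, black cap) in the bottle clamp so that its cap can be tightened: pull the red knob all the way out until it clicks open, stand the bottle gently upright on the round seat, against the V-block, and let go, then push the knob fully home so that the sprung pad holds the bottle upright in the V. Do not drop the bottle or disturb the other things on the bench.

Things in the scene. Friction and masses are not known exactly. Their poses are not given: they have to be found in the camera images.
- bottle_clamp: bottle clamp fixed to the bench: blue base (top z 14 mm) with V-block, black seat, sliding jaw and guide block. Origin on the bench under the seat's centre; -x points from seat to red knob, along its pull, +x into the V. Base x -112 to 56, y -46 to 46 mm; guide block x -110 to -80, y -36 to 36, top z 58 (cap 65) mm; V-block x 2 to 49, y -40 to 40, top z 46 mm
- seat (a point): centre of the top of the round rubber seat (53 mm across, 20 mm above the bench, axes as bottle_clamp): the bottle's origin comes here once pressed into the V. Above this point the V-block stands 26 mm, the jaw 29 mm. With the knob out the bottle has about 33 mm of play between pad and V; the jaw may push it the last 10 to 15 mm
- clamp_knob (a joint): how far knob, rod and jaw are pulled out, m: 0 = home (knob's collar against the guide block, jaw closed), 0.036 = fully out (jaw open). A spring ball clicks in at both ends: it draws the knob over the last 6 mm either way and takes about 10 N to overcome; in between the slide stays where it is left
- knob_grip (a point): middle of the red knob's grip, on the axis of the rod, 40 mm above the bench; moves with the knob. The grip is a round barrel 30 mm across and 25 mm long, its axis along bottle_clamp's x, free on all sides; at home it is 138 mm from the seat's axis
- clamp_pad: smooth white nylon pad, 40 mm wide and 22 mm high, sprung on the jaw's face (gives about 4 mm). Its face is 21.5 mm from the seat's axis with the knob home and empty, 57.5 mm with it out. Origin as bottle_clamp's with the knob home
- ink_bottle: the bottle to clamp: grey plastic bottle with black cap and label band, 49 mm across, 90 mm high with its cap, straight-sided to about 60 mm, about 0.1 kg. Origin at the centre of its underside, z up. It stands in one of three places, changed about with oil_bottle and jar
- oil_bottle: bystander: black bottle with red cap, 43 mm across, 105 mm high; origin at the centre of its underside
- jar: bystander: jar with green lid and yellow contents, 59 mm across, 70 mm high; origin at the centre of its underside
- glue_stick: bystander: glue stick with red cap, standing, 26 mm across, 96 mm high; origin at the centre of its underside
- sample_box: bystander: small brown carton, 61 x 109 x 46 mm; origin at the centre of its underside
Not all that is in view belongs to the job. What is shaped like the ink_bottle but orange is not meant.

How it is judged:
By the outcome, as a careful person would: the job done as asked, in the order asked, and still so for the second after the job is handed in, with the robot touching nothing.
It also fails if it takes over 64 s, if anything falls off the work surface, if the arm or the gripper's body presses on something with over 40 N, if the wrist force passes 120 N, or if a joint passes its speed limit or range.

## Robot

A 6-joint arm with a two-finger parallel gripper is mounted at the origin on a cart in front of the work surface, level with it; the furniture and walls round the work are solid. World frame = base frame: x ahead of the robot, y to its left, z up, the work surface at z = 0. Lengths are in m, angles in rad, forces in N, time in s.
With the tool pointing down it reaches from about 0.275 to 0.75 m from the base axis. Payload 10.2 kg.
Tool frame: the origin (TCP) lies on the front face of the gripper's body, between the roots of the fingers; the fingertips stand 64 mm ahead of it and the grasp point (between the pads) lies 45 mm ahead of it (bot.finger_overhang is the distance from the TCP to the fingertips, in m); z points along the fingers, y is the line along which they close (so a half turn about z gives the same grasp; the last joint's range is limited). The gripper opens to 88 mm and grips with 3 to 60 N. Pads are 18 mm wide; open, the fingers measure 123 mm over their backs; the gripper's body (75 mm by 187 mm) begins 45 mm behind the grasp point.
Start: joints at [1.004, 0.313, 1.498, -0, 1.331, -0.223], TCP at [0.177, 0.494, 0.303] pointing down, gripper open.
Joint ranges: [-2.94, 2.94], [-0.97, 2.17], [0.19, 2.56], [-1.23, 4.37], [0.02, 3.11], [-2.88, 2.88]. Speed limits (rad/s): [2.39, 2.39, 3.01, 3.14, 3.14, 3.14].

## Interface

Orientations are given as a unit quaternion [w, x, y, z].
In Python, from plant import telemetry, optics, bot gives the robot as it stands.
- The arm moves only by the tool move_arm, never from a script. Its argument "plan" is a list of rows, each an object with "offset": the shift along the tool's x, y, z normalised to -1 to 1, where 1 is 200 mm, a list of three; "turn": the turn, a rotation vector about the tool's x, y, z normalised to -1 to 1, where 1 is 30 degrees, a list of three. A call has 1 to 10 rows; each row is the pose to reach, as a shift and turn from the pose commanded when the call began, along the tool's axes at that moment; what a row does not reach only later rows make up. A row lasts 1/10 s, in which the tool goes at most 50 mm and 8.59 degrees, less where a joint would pass 70% of its speed; a pose out of reach is approached as far as the arm can. A call with a number of a shift or a turn outside -1 to 1 is refused whole. A call with a gripper value outside its range is refused whole. "fingers" is the opening, from -1 (shut) to 1 (fully open), set as the call begins (left out, the last holds). The fingers move at their own pace and stop on an object; "force" is the grip in N (left out, the last holds). Time passes only in rows, so rows that repeat a pose let the fingers close. It gives the time, the measured TCP pose, the force, the opening and the grip force at its end, in the units of the state.
- telemetry.read_state(): the state, without advancing time (a new reading comes with each control period).
- optics.grab_frame(name): name is "side" or "top"; returns a dict with "img" (384x512x3 uint8, red, green, blue), "mtx" (3x3 intrinsics, pixels), "k1" (the pictures are not rectified: a ray, as slopes to the right and down, at radius r is drawn at 1 + k1 r^2 times it, then the intrinsics apply), "extrinsics" (4x4, takes a point from camera to world coordinates). Camera axes: x right, y down, z forward; pixel columns grow to the right and rows downward; lengths in m; the calibration is good to about 2 mm. A picture is of the moment at which its call begins. There is no depth.
- bot.job_done(): hands the job in; it is judged then, once.
The state is a dict: "time_s": time; "joint_pos": joint angles; "qd": joint speeds; "tau": joint torques, N m; "ee_pos": TCP position; "eef_rot": TCP orientation; "ft_force": force on the tool from outside, world axes, zero at the start; "torque": the same for the moment, N m; "gripper_width": finger opening in m; "grasp_force": force on a finger pad.
Only numpy, scipy, OpenCV 4.12 (cv2) and the standard library are available. Lean on these libraries where they do the work, as an engineer would, in place of code of your own. Each camera call takes 0.05 s, during which the arm holds its last target. There are 200 camera calls.

## Working session

There is one attempt and no reset: what is moved stays moved. The work goes in short steps, Python scripts to look and compute and a tool call to move; the robot and the scene stay as the last step left them, time stands still between calls to the robot, and variables do not carry over. Pictures are saved under pics/ and viewed, at most 10 in all, crops included, and the job is handed in when it is done.

Besides the shell and the picture viewer there is one more tool, called after "Call:" as name(argument=value, ...), one argument or row to a line, values as JSON. move_arm: Moves the arm, as the interface text tells. Its arguments: {"type":"object","properties":{"plan":{"type":"array","items":{"type":"object","properties":{"offset":{"type":"array","items":{"type":"number"}},"turn":{"type":"array","items":{"type":"number"}}}}},"fingers":{"type":"number"},"force":{"type":"number"}},"required":["plan"]}

```bash
ls; mkdir -p pics
cat > h.py <<'E'
import numpy as np, cv2
from plant import telemetry, optics, bot
def grab(n,save=None):
    f=optics.grab_frame(n)
    if save: cv2.imwrite('pics/'+save,f['img'][:,:,::-1])
    return f
def ray(f,u,v):
    K=np.array(f['mtx']);d=np.array([(u-K[0,2])/K[0,0],(v-K[1,2])/K[1,1]])
    s=d.copy()
    for _ in range(20): s=d/(1+f['k1']*(s@s))
    E=np.array(f['extrinsics']); return E[:3,3],E[:3,:3]@np.array([s[0],s[1],1])
def onz(f,u,v,z):
    o,d=ray(f,u,v); return o+d*(z-o[2])/d[2]
def proj(f,p):
    E=np.array(f['extrinsics']);c=E[:3,:3].T@(np.array(p)-E[:3,3]);s=c[:2]/c[2];s=s*(1+f['k1']*(s@s))
    K=np.array(f['mtx']);return K[0,0]*s[0]+K[0,2],K[1,1]*s[1]+K[1,2]
E
python3 - <<'E'
from h import *
for n in('top','side'):
    f=grab(n,n+'0.png');print(n,f['k1'],np.round(f['extrinsics'],3).tolist(),np.round(f['mtx'],1).tolist())
s=telemetry.read_state();print(s)
E
```

```text
pics
top -0.03316584736067564 [[0.0, -0.983, 0.185, 0.345], [-1.0, 0.001, 0.009, 0.048], [-0.009, -0.185, -0.983, 1.044], [0.0, 0.0, 0.0, 1.0]] [[376.3, 0.0, 254.5], [0.0, 376.3, 192.3], [0.0, 0.0, 1.0]]
side -0.12687809640065234 [[1.0, -0.003, -0.022, 0.554], [0.015, -0.651, 0.759, -0.734], [-0.016, -0.759, -0.651, 0.728], [0.0, 0.0, 0.0, 1.0]] [[376.7, 0.0, 259.2], [0.0, 376.7, 191.8], [0.0, 0.0, 1.0]]
{'time_s': 0.1, 'joint_pos': array([ 1.00361257e+00,  3.13369508e-01,  1.49835057e+00,  4.00102564e-06,
        1.33100264e+00, -2.23401430e-01]), 'qd': array([-0.00047569, -0.00192134, -0.00271821, -0.0007595 ,  0.0006161 ,
        0.00044244]), 'tau': array([ 1.46968858e-03, -4.02813900e+01, -2.52648622e+01,  6.95339148e-02,
        3.42249870e-02, -3.94159611e-05]), 'ee_pos': array([0.17688126, 0.49414804, 0.30223478]), 'eef_rot': array([-2.19373866e-04,  1.71046391e-01,  9.85262814e-01, -5.20708763e-04]), 'ft_force': array([ 0.09066992, -1.20502709, -0.10965376]), 'torque': array([0.04915546, 0.00847333, 0.00557384]), 'grasp_force': 0.0, 'gripper_width': 0.08808259587934428}
```

View pics/top0.png

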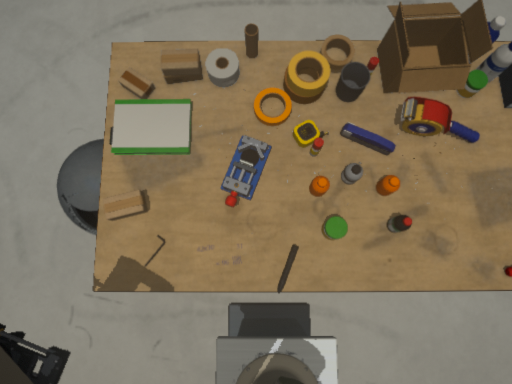

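View pics/side0.png

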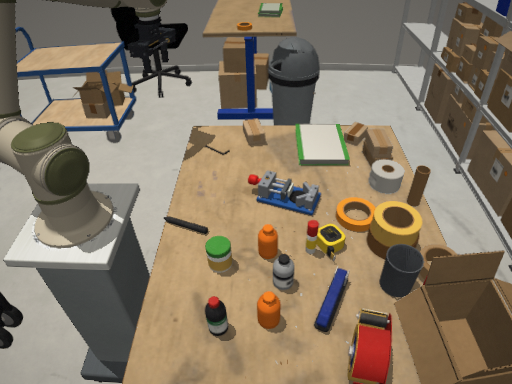

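The top view shows the clamp near (246,167) with its red knob at (232,200), and the grey ink bottle at (352,173) between two orange look-alikes. In the side view the knob is at (254,180) and the ink bottle at (283,270).

Run:
```python
from h import *
t=cv2.imread('pics/top0.png');s=cv2.imread('pics/side0.png')
c=lambda im,x,y,w,h:cv2.resize(im[y:y+h,x:x+w],(400,300),interpolation=cv2.INTER_CUBIC)
o=np.vstack([np.hstack([c(t,200,130,100,75),c(t,310,140,100,75)]),np.hstack([c(s,240,160,100,75),c(s,235,235,100,75)])])
cv2.imwrite('pics/crop1.png',o)
ft=grab('top');fs=grab('side')
def red(im,x,y,w,h):
    hsv=cv2.cvtColor(im,cv2.COLOR_BGR2HSV)[y:y+h,x:x+w]
    m=((hsv[...,0]<8)|(hsv[...,0]>172))&(hsv[...,1]>140)&(hsv[...,2]>70)
    v,u=np.nonzero(m);print('red',len(u),u.mean()+x,v.mean()+y,u.min()+x,u.max()+x,v.min()+y,v.max()+y);return u.mean()+x,v.mean()+y
a=red(t,220,188,25,22);b=red(s,243,168,25,25)
def tri(pa,pb):
    o1,d1=ray(ft,*pa);o2,d2=ray(fs,*pb)
    k=np.linalg.lstsq(np.c_[d1,-d2],o2-o1,rcond=None)[0];p,q=o1+k[0]*d1,o2+k[1]*d2
    return (p+q)/2,np.linalg.norm(p-q)
print(tri(a,b),onz(ft,*a,.04),onz(fs,*b,.04))
# blue base mask corners at z=.014
for f,im,x,y,w,h in((ft,t,215,130,62,75),(fs,s,250,165,80,55)):
    hsv=cv2.cvtColor(im,cv2.COLOR_BGR2HSV)[y:y+h,x:x+w]
    m=((hsv[...,0]>100)&(hsv[...,0]<125)&(hsv[...,1]>110)).astype(np.uint8)
    v,u=np.nonzero(m);pts=np.array([onz(f,i+x,j+y,.014)[:2] for i,j in zip(u,v)])
    r=cv2.minAreaRect((pts*1000).astype(np.float32));print(len(u),r,np.round(cv2.boxPoints(r)).tolist())
```

```text
red 124 231.36290322580646 198.96774193548387 225 237 191 206
red 102 253.33333333333334 179.14705882352942 248 260 174 184
(array([0.51391393, 0.11946584, 0.04438927]), np.float64(0.002966730762766795)) [0.51613718 0.1200809  0.04      ] [0.51223248 0.12433353 0.04      ]
383 ((611.5714111328125, 82.09378051757812), (87.52429962158203, 158.91566467285156), 69.36646270751953) [[522.0, 69.0], [671.0, 13.0], [701.0, 95.0], [553.0, 151.0]]
543 ((612.9749145507812, 76.74024963378906), (96.52136993408203, 165.8354949951172), 68.8602294921875) [[518.0, 62.0], [673.0, 2.0], [708.0, 92.0], [553.0, 152.0]]
```

View pics/crop1.png

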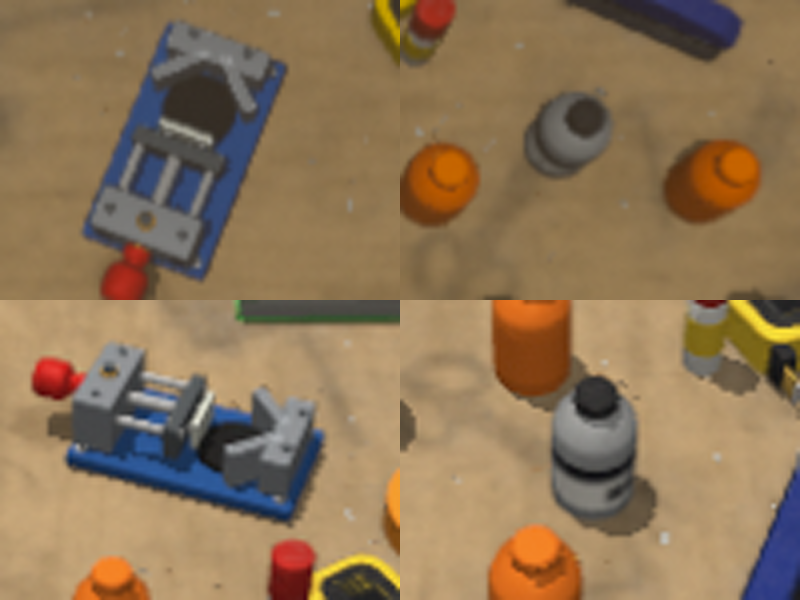

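The crop shows the clamp with its knob home and the pad beside the seat. The ink bottle's cap is at top (356.7,168.8) and side (284.2,258.7), with orange bottles on both sides. Next I work out the positions and the move.

```bash
cat >> h.py <<'E'
from scipy.spatial.transform import Rotation as R
def rel(p,yaw):
    """offset in tool axes/200mm and turn/30deg to TCP p, tool down, tool y at heading yaw (mod pi)"""
    s=telemetry.read_state();q=s['eef_rot'];r0=R.from_quat([q[1],q[2],q[3],q[0]])
    out=[]
    for k in(0,np.pi):
        y=np.array([np.cos(yaw+k),np.sin(yaw+k),0]);z=np.array([0,0,-1.]);M=np.c_[np.cross(y,z),y,z]
        out.append((r0.inv()*R.from_matrix(M)).as_rotvec())
    i=np.argmin([np.linalg.norm(o) for o in out])
    print('pos',np.round(s['ee_pos'],4),'q6',round(s['joint_pos'][5],3),'t',round(s['time_s'],2),'offset',np.round(r0.inv().apply(np.array(p)-s['ee_pos'])/.2,3),'turn',[np.round(o/np.radians(30),3).tolist() for o in (out[i],out[1-i])])
E
python3 - <<'E'
from h import *
ft=grab('top');fs=grab('side')
print('ink cap top',onz(ft,356.7,168.8,.09),'side capmid',onz(fs,284.2,257.5,.085))
for n,u,v,z in(('ink body side base',283.5,287,.0),): print(n,onz(fs,u,v,z))
for n,u,v,z in(('orL',322.8,182,.09),('orR',394.2,182,.09),('jar',337,226,.07),('glue',318,143,.096),('oil',406,222,.105)): print(n,onz(ft,u,v,z))
yaw=np.radians(-20.8)
c,s=np.cos(yaw),np.sin(yaw)
o=np.array([.6413,.0700]);print('knob',o-.138*np.array([c,s]))
rel([.5125,.119,.2],yaw+np.pi/2)
# seat disk dark mask check
im=ft['img'][135:175,230:275].astype(int);m=(im.max(2)<60);v,u=np.nonzero(m);print(len(u),onz(ft,u.mean()+230,v.mean()+135,.02))
E
```

```text
ink cap top [ 0.58705898 -0.20988691  0.09      ] side capmid [ 0.58971557 -0.20540459  0.085     ]
ink body side base [ 0.59001573 -0.22307624  0.        ]
orL [ 0.55192261 -0.12009152  0.09      ]
orR [ 0.55169838 -0.30579318  0.09      ]
jar [ 0.43964709 -0.15658892  0.07      ]
glue [ 0.65550621 -0.10999522  0.096     ]
oil [ 0.44587396 -0.3230502   0.105     ]
knob [0.51229406 0.11900476]
pos [0.1769 0.4942 0.3025] q6 -0.223 t 0.3 offset [-2.212 -1.201  0.513] turn [[-0.001, -0.0, 0.037], [0.0, -0.001, -5.963]]
211 [0.64132983 0.07063359 0.02      ]
```

Call:
move_arm(
  plan=[
    {"offset":[-0.15,-0.08,0.02]},
    {"offset":[-0.35,-0.19,0.06],"turn":[0,0,0.02]},
    {"offset":[-0.55,-0.3,0.12],"turn":[0,0,0.037]},
    {"offset":[-0.75,-0.41,0.17],"turn":[0,0,0.037]},
    {"offset":[-1,-0.54,0.22],"turn":[0,0,0.037]},
  ],
  fingers=1,
  force=40,
)

```text
schema error: expected keys offset, turn
```

Call:
move_arm(
  plan=[
    {"offset":[-0.2,-0.11,0.05]},
    {"offset":[-0.4,-0.22,0.1]},
    {"offset":[-0.6,-0.33,0.16]},
    {"offset":[-0.8,-0.44,0.22]},
    {"offset":[-1,-0.54,0.27]},
    {"offset":[-1,-0.54,0.27]},
    {"offset":[-1,-0.54,0.27]},
  ],
)

```text
schema error: expected keys offset, turn
```

Run:
```python
from h import *
rel([.5125,.119,.085],np.radians(90-20.8))
```

```text
pos [0.1769 0.4942 0.3025] q6 -0.223 t 0.3 offset [-2.212 -1.2    1.088] turn [[-0.001, -0.0, 0.037], [0.0, -0.001, -5.963]]
```

Call:
move_arm(
  plan=[
    {"offset":[-0.15,-0.08,0.02],"turn":[0,0,0]},
    {"offset":[-0.35,-0.19,0.06],"turn":[0,0,0.02]},
    {"offset":[-0.55,-0.3,0.12],"turn":[0,0,0.037]},
    {"offset":[-0.75,-0.41,0.17],"turn":[0,0,0.037]},
    {"offset":[-1,-0.54,0.22],"turn":[0,0,0.037]},
  ],
  fingers=1,
  force=40,
)

```text
time_s: 0.8
ee_pos: [0.3246, 0.329, 0.2596]
eef_rot: [0.0, 0.18, 0.984, 0.0]
ft_force: [0.8, 0.2, -0.0]
gripper_width: 0.0883
grasp_force: 0.0
```

Call:
move_arm(
  plan=[
    {"offset":[-0.2,-0.11,0.05],"turn":[0,0,0]},
    {"offset":[-0.4,-0.22,0.1],"turn":[0,0,0]},
    {"offset":[-0.6,-0.33,0.16],"turn":[0,0,0]},
    {"offset":[-0.8,-0.44,0.22],"turn":[0,0,0]},
    {"offset":[-1,-0.54,0.27],"turn":[0,0,0]},
    {"offset":[-1,-0.54,0.27],"turn":[0,0,0]},
    {"offset":[-1,-0.54,0.27],"turn":[0,0,0]},
  ],
)

```text
time_s: 1.5
ee_pos: [0.4727, 0.158, 0.2057]
eef_rot: [-0.0, 0.181, 0.983, -0.0]
ft_force: [0.2, 0.3, -0.6]
gripper_width: 0.0882
grasp_force: 0.0
```

Run:
```python
from h import *
rel([.5125,.119,.085],np.radians(90-20.8))
```

```text
pos [0.4727 0.158  0.2057] q6 -1.119 t 1.5 offset [-0.256 -0.111  0.603] turn [[-0.0, -0.002, -0.003], [-0.003, 0.001, 5.997]]
```

Call:
move_arm(
  plan=[
    {"offset":[-0.13,-0.05,0],"turn":[0,0,0]},
    {"offset":[-0.256,-0.111,0.05],"turn":[0,0,0]},
    {"offset":[-0.256,-0.111,0.2],"turn":[0,0,0]},
    {"offset":[-0.256,-0.111,0.38],"turn":[0,0,0]},
    {"offset":[-0.256,-0.111,0.52],"turn":[0,0,0]},
    {"offset":[-0.256,-0.111,0.6],"turn":[0,0,0]},
    {"offset":[-0.256,-0.111,0.6],"turn":[0,0,0]},
    {"offset":[-0.256,-0.111,0.6],"turn":[0,0,0]},
  ],
)

```text
time_s: 2.3
ee_pos: [0.5125, 0.1204, 0.0869]
eef_rot: [0.0, 0.18, 0.984, 0.0]
ft_force: [0.8, 0.2, -0.1]
gripper_width: 0.0883
grasp_force: 0.0
```

Call:
move_arm(
  plan=[
    {"offset":[0,0,0],"turn":[0,0,0]},
    {"offset":[0,0,0],"turn":[0,0,0]},
    {"offset":[0,0,0],"turn":[0,0,0]},
    {"offset":[0,0,0],"turn":[0,0,0]},
    {"offset":[0,0,0],"turn":[0,0,0]},
    {"offset":[0,0,0],"turn":[0,0,0]},
    {"offset":[0,0,0],"turn":[0,0,0]},
    {"offset":[0,0,0],"turn":[0,0,0]},
  ],
  fingers=-1,
  force=35,
)

```text
time_s: 3.1
ee_pos: [0.5129, 0.1203, 0.0861]
eef_rot: [0.0, 0.181, 0.983, 0.001]
ft_force: [3.3, 6.1, -2.4]
gripper_width: 0.0286
grasp_force: 34.7
```

Run:
```python
from h import *
rel([.5125,.119,.085],np.radians(90-20.8));s=telemetry.read_state();print(s['ft_force'],s['gripper_width'])
s=grab('side','side1.png')['img'][:,:,::-1]
t=grab('top')['img'][:,:,::-1]
cv2.imwrite('pics/c2.png',np.hstack([cv2.resize(s[140:240,200:330],(400,300)),cv2.resize(t[130:230,185:315],(400,300))]))
```

```text
pos [0.5129 0.1203 0.0861] q6 -1.201 t 3.1 offset [-0.001 -0.007  0.005] turn [[0.005, 0.001, -0.002], [0.002, -0.007, 5.998]]
[ 3.28475533  6.12865029 -2.4109921 ] 0.02858302705520878
```

View pics/c2.png

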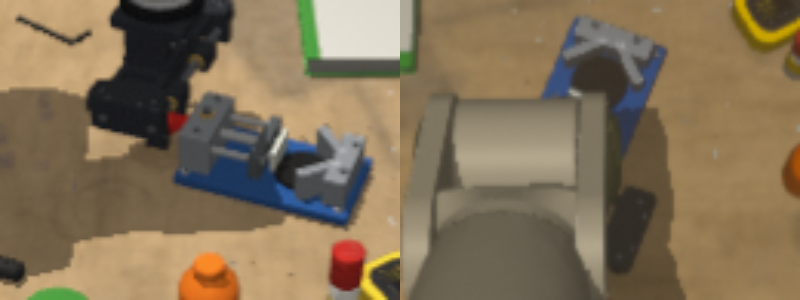

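Call:
move_arm(
  plan=[
    {"offset":[0.02,-0.003,0],"turn":[0,0,0]},
    {"offset":[0.04,-0.005,0],"turn":[0,0,0]},
    {"offset":[0.06,-0.005,0],"turn":[0,0,0]},
    {"offset":[0.085,-0.005,0],"turn":[0,0,0]},
    {"offset":[0.11,-0.005,0],"turn":[0,0,0]},
    {"offset":[0.135,-0.005,0],"turn":[0,0,0]},
    {"offset":[0.16,-0.005,0],"turn":[0,0,0]},
    {"offset":[0.18,-0.005,0],"turn":[0,0,0]},
    {"offset":[0.19,-0.005,0],"turn":[0,0,0]},
    {"offset":[0.19,-0.005,0],"turn":[0,0,0]},
  ],
)

```text
time_s: 4.2
ee_pos: [0.4788, 0.1331, 0.0863]
eef_rot: [0.004, 0.181, 0.983, 0.002]
ft_force: [14.6, 11.9, -12.1]
gripper_width: 0.0282
grasp_force: 35.6
```

Run:
```python
from h import *
s=telemetry.read_state();print(s['ee_pos'],s['ft_force'],s['gripper_width'])
d=np.array([.935,-.355]);print('pulled',-(s['ee_pos'][:2]-[.5129,.1203])@d, 'fx',s['ft_force'][:2]@d)
s=grab('side','side1.png')['img'][:,:,::-1]
cv2.imwrite('pics/c3.png',cv2.resize(s[140:240,200:330],(780,600)))
```

```text
[0.47884071 0.13310787 0.08625339] [ 14.6182297   11.91310361 -12.08342966] 0.0282051414834431
pulled 0.0363922306460766 fx 9.438892987117628
```

View pics/c3.png

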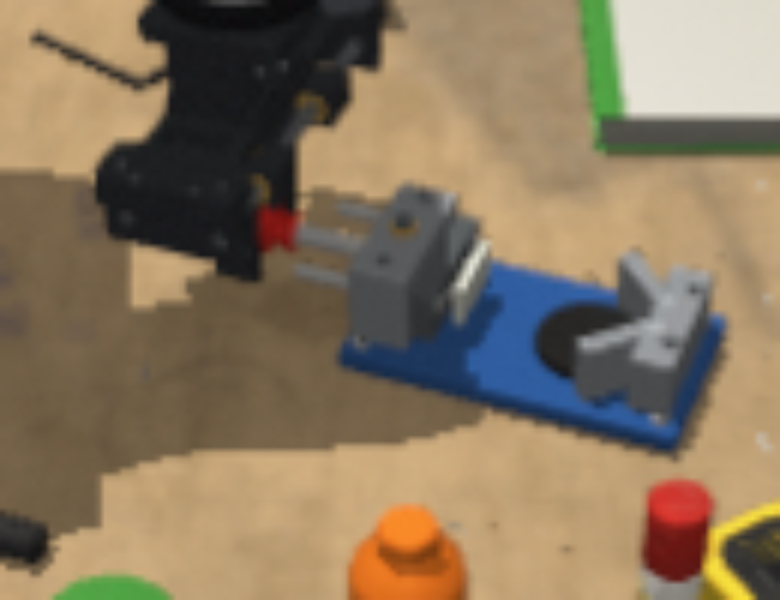

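The knob is fully out, at 36 mm, with the jaw back against the guide block. I release it and lift.

Call:
move_arm(
  plan=[
    {"offset":[-0.008,0,0],"turn":[0,0,0]},
    {"offset":[-0.008,0,0],"turn":[0,0,0]},
    {"offset":[-0.008,0,0],"turn":[0,0,0]},
    {"offset":[-0.008,0,0],"turn":[0,0,0]},
    {"offset":[-0.008,0,-0.05],"turn":[0,0,0]},
    {"offset":[-0.008,0,-0.2],"turn":[0,0,0]},
    {"offset":[-0.008,0,-0.4],"turn":[0,0,0]},
    {"offset":[-0.008,0,-0.55],"turn":[0,0,0]},
    {"offset":[-0.008,0,-0.6],"turn":[0,0,0]},
  ],
  fingers=1,
)

```text
time_s: 5.15
ee_pos: [0.4789, 0.1315, 0.2095]
eef_rot: [0.003, 0.181, 0.984, 0.001]
ft_force: [-0.0, -0.3, 0.5]
gripper_width: 0.0883
grasp_force: 0.0
```

Run:
```python
from h import *
rel([.588,-.208,.2],0);f=grab('side')
print(telemetry.read_state()['ft_force'])
```

```text
pos [0.4789 0.1315 0.2095] q6 -1.176 t 5.15 offset [-1.112 -1.393  0.05 ] turn [[0.009, 0.006, 2.307], [-0.007, 0.01, -3.693]]
[ 0.79773336 -0.19040015  1.38598693]
```

Call:
move_arm(
  plan=[
    {"offset":[-0.1,-0.12,0],"turn":[0,0,0.15]},
    {"offset":[-0.25,-0.32,0],"turn":[0,0,0.35]},
    {"offset":[-0.4,-0.52,0],"turn":[0,0,0.6]},
    {"offset":[-0.55,-0.7,0],"turn":[0,0,0.8]},
    {"offset":[-0.7,-0.88,0],"turn":[0,0,1.0]},
    {"offset":[-0.7,-0.88,0],"turn":[0,0,1.0]},
    {"offset":[-0.7,-0.88,0],"turn":[0,0,1.0]},
  ],
)

```text
time_s: 5.9
ee_pos: [0.5461, -0.0833, 0.2046]
eef_rot: [-0.001, 0.429, 0.903, -0.0]
ft_force: [-0.4, -0.4, -0.6]
gripper_width: 0.0881
grasp_force: 0.0
```

Run:
```python
from h import *
rel([.588,-.208,.2],0)
```

```text
pos [ 0.5461 -0.0833  0.2046] q6 -1.047 t 5.9 offset [-0.616 -0.231  0.022] turn [[-0.004, -0.004, 1.304], [0.005, -0.005, -4.696]]
```

Call:
move_arm(
  plan=[
    {"offset":[-0.15,-0.06,0],"turn":[0,0,0.2]},
    {"offset":[-0.3,-0.12,0],"turn":[0,0,0.45]},
    {"offset":[-0.45,-0.18,0],"turn":[0,0,0.7]},
    {"offset":[-0.6,-0.23,0],"turn":[0,0,0.9]},
    {"offset":[-0.616,-0.231,0],"turn":[0,0,1.0]},
    {"offset":[-0.616,-0.231,0],"turn":[0,0,1.0]},
    {"offset":[-0.616,-0.231,0],"turn":[0,0,1.0]},
  ],
)

```text
time_s: 6.6
ee_pos: [0.5884, -0.2059, 0.2055]
eef_rot: [-0.001, 0.647, 0.763, -0.0]
ft_force: [-1.1, -1.1, 0.2]
gripper_width: 0.0883
grasp_force: 0.0
```

Run:
```python
from h import *
rel([.588,-.208,.094],0)
```

```text
pos [ 0.5884 -0.2059  0.2055] q6 -0.688 t 6.6 offset [-0.01  -0.003  0.558] turn [[-0.002, -0.002, 0.313], [0.003, -0.003, -5.687]]
```

Call:
move_arm(
  plan=[
    {"offset":[-0.01,-0.003,0.05],"turn":[0,0,0.15]},
    {"offset":[-0.01,-0.003,0.2],"turn":[0,0,0.31]},
    {"offset":[-0.01,-0.003,0.37],"turn":[0,0,0.31]},
    {"offset":[-0.01,-0.003,0.48],"turn":[0,0,0.31]},
    {"offset":[-0.01,-0.003,0.55],"turn":[0,0,0.31]},
    {"offset":[-0.01,-0.003,0.55],"turn":[0,0,0.31]},
    {"offset":[-0.01,-0.003,0.55],"turn":[0,0,0.31]},
  ],
)

```text
time_s: 7.3
ee_pos: [0.5887, -0.2093, 0.097]
eef_rot: [0.001, 0.707, 0.707, 0.0]
ft_force: [-1.0, -0.5, 0.1]
gripper_width: 0.088
grasp_force: 0.0
```

Run:
```python
from h import *
rel([.588,-.208,.095],0)
s=grab('side')['img'][:,:,::-1]
t=grab('top')['img'][:,:,::-1]
cv2.imwrite('pics/c4.png',np.hstack([cv2.resize(s[210:310,220:350],(400,300)),cv2.resize(t[120:220,295:425],(400,300))]))
```

```text
pos [ 0.5887 -0.2093  0.097 ] q6 -0.528 t 7.3 offset [ 0.006 -0.004  0.01 ] turn [[0.002, 0.001, -0.002], [0.002, -0.003, 5.998]]
```

View pics/c4.png

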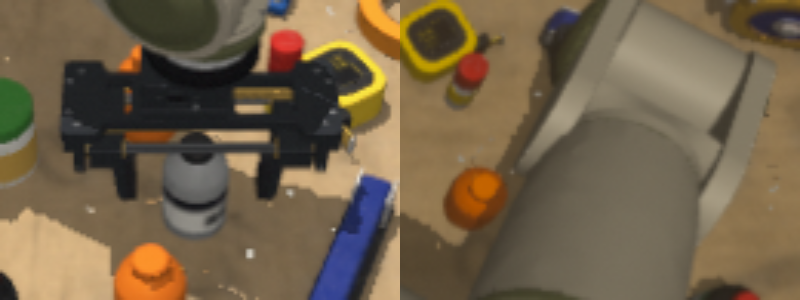

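The bottle stands between the fingers, centred. I close on it and lift.

Call:
move_arm(
  plan=[
    {"offset":[0,0,0],"turn":[0,0,0]},
    {"offset":[0,0,0],"turn":[0,0,0]},
    {"offset":[0,0,0],"turn":[0,0,0]},
    {"offset":[0,0,0],"turn":[0,0,0]},
    {"offset":[0,0,0],"turn":[0,0,0]},
    {"offset":[0,0,0],"turn":[0,0,0]},
    {"offset":[0,0,0],"turn":[0,0,0]},
  ],
  fingers=-1,
  force=15,
)

```text
time_s: 8.1
ee_pos: [0.5883, -0.2095, 0.096]
eef_rot: [-0.0, 0.708, 0.706, -0.0]
ft_force: [0.3, -0.7, 0.3]
gripper_width: 0.0483
grasp_force: 15.0
```

Call:
move_arm(
  plan=[
    {"offset":[0,0,-0.03],"turn":[0,0,0]},
    {"offset":[0,0,-0.12],"turn":[0,0,0]},
    {"offset":[0,0,-0.27],"turn":[0,0,0]},
    {"offset":[0,0,-0.42],"turn":[0,0,0]},
    {"offset":[0,0,-0.57],"turn":[0,0,0]},
    {"offset":[0,0,-0.63],"turn":[0,0,0]},
    {"offset":[0,0,-0.65],"turn":[0,0,0]},
    {"offset":[0,0,-0.65],"turn":[0,0,0]},
  ],
)

```text
time_s: 8.9
ee_pos: [0.5881, -0.2094, 0.2252]
eef_rot: [-0.001, 0.708, 0.706, -0.0]
ft_force: [0.1, 1.1, -1.2]
gripper_width: 0.0483
grasp_force: 15.0
```

Run:
```python
from h import *
d=np.array([.935,-.355]);o=np.array([.6413,.0703])
print(o-.012*d)
rel([*(o-.012*d),.2],np.radians(69.2))
```

```text
[0.63008 0.07456]
pos [ 0.5881 -0.2094  0.2252] q6 -0.528 t 8.9 offset [1.42  0.207 0.127] turn [[-0.001, -0.002, -2.31], [-0.002, 0.001, 3.69]]
```

Call:
move_arm(
  plan=[
    {"offset":[0.08,0.01,0],"turn":[0,0,-0.1]},
    {"offset":[0.22,0.03,0],"turn":[0,0,-0.3]},
    {"offset":[0.38,0.06,0],"turn":[0,0,-0.5]},
    {"offset":[0.54,0.08,0],"turn":[0,0,-0.75]},
    {"offset":[0.65,0.1,0],"turn":[0,0,-0.92]},
    {"offset":[0.7,0.1,0],"turn":[0,0,-1]},
    {"offset":[0.7,0.1,0],"turn":[0,0,-1]},
  ],
)

```text
time_s: 9.6
ee_pos: [0.6083, -0.0681, 0.2252]
eef_rot: [-0.001, 0.5, 0.866, -0.0]
ft_force: [0.1, -0.5, -0.9]
gripper_width: 0.048
grasp_force: 15.0
```

Run:
```python
from h import *
rel([.630,.0746,.2],np.radians(69.2))
```

```text
pos [ 0.6083 -0.0681  0.2252] q6 -0.827 t 9.6 offset [0.563 0.451 0.126] turn [[-0.001, -0.003, -1.305], [-0.004, 0.001, 4.695]]
```

Call:
move_arm(
  plan=[
    {"offset":[0.07,0.05,0],"turn":[0,0,-0.12]},
    {"offset":[0.19,0.15,0],"turn":[0,0,-0.35]},
    {"offset":[0.32,0.26,0],"turn":[0,0,-0.6]},
    {"offset":[0.45,0.36,0],"turn":[0,0,-0.82]},
    {"offset":[0.54,0.43,0],"turn":[0,0,-0.95]},
    {"offset":[0.563,0.451,0],"turn":[0,0,-1]},
    {"offset":[0.563,0.451,0],"turn":[0,0,-1]},
  ],
)

```text
time_s: 10.3
ee_pos: [0.6307, 0.0725, 0.2256]
eef_rot: [-0.0, 0.26, 0.966, -0.0]
ft_force: [-0.6, -0.4, -1.2]
gripper_width: 0.0479
grasp_force: 15.0
```

Call:
move_arm(
  plan=[
    {"offset":[0,0,0.02],"turn":[0,0,-0.12]},
    {"offset":[0,0,0.08],"turn":[0,0,-0.25]},
    {"offset":[0,0,0.18],"turn":[0,0,-0.305]},
    {"offset":[0,0,0.25],"turn":[0,0,-0.305]},
    {"offset":[0,0,0.28],"turn":[0,0,-0.305]},
    {"offset":[0,0,0.28],"turn":[0,0,-0.305]},
  ],
)

```text
time_s: 10.9
ee_pos: [0.6305, 0.0723, 0.1693]
eef_rot: [-0.001, 0.183, 0.983, -0.0]
ft_force: [1.1, -0.9, -1.0]
gripper_width: 0.048
grasp_force: 15.0
```

Run:
```python
from h import *
rel([.630,.0746,.117],np.radians(69.2))
s=grab('side')['img'][:,:,::-1]
cv2.imwrite('pics/c5.png',cv2.resize(s[130:240,210:353],(780,600)))
```

```text
pos [0.6305 0.0723 0.1693] q6 -1.273 t 10.9 offset [0.006 0.01  0.261] turn [[-0.001, -0.003, -0.009], [-0.004, 0.002, 5.991]]
```

View pics/c5.png

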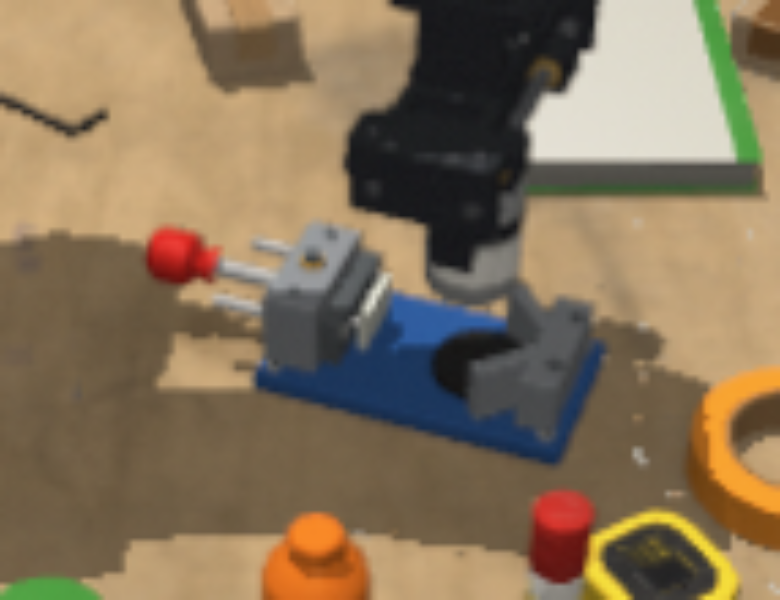

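The bottle hangs upright over the seat, the knob is out and the jaw open. I lower it slightly back from the V.

Call:
move_arm(
  plan=[
    {"offset":[-0.02,0.01,0.03],"turn":[0,0,0]},
    {"offset":[-0.02,0.01,0.1],"turn":[0,0,0]},
    {"offset":[-0.02,0.01,0.17],"turn":[0,0,0]},
    {"offset":[-0.02,0.01,0.22],"turn":[0,0,0]},
    {"offset":[-0.02,0.01,0.24],"turn":[0,0,0]},
    {"offset":[-0.02,0.01,0.245],"turn":[0,0,0]},
    {"offset":[-0.02,0.01,0.25],"turn":[0,0,0]},
    {"offset":[-0.02,0.01,0.255],"turn":[0,0,0]},
    {"offset":[-0.02,0.01,0.26],"turn":[0,0,0]},
    {"offset":[-0.02,0.01,0.26],"turn":[0,0,0]},
  ],
)

```text
time_s: 11.95
ee_pos: [0.6351, 0.0735, 0.1181]
eef_rot: [0.0, 0.182, 0.983, 0.0]
ft_force: [-0.8, 0.2, -1.4]
gripper_width: 0.0481
grasp_force: 15.0
```

Run:
```python
from h import *
rel([.630,.0746,.116],np.radians(69.2));print(telemetry.read_state()['ft_force'])
```

```text
pos [0.6351 0.0735 0.1181] q6 -1.273 t 11.95 offset [ 0.026 -0.004  0.01 ] turn [[0.0, 0.0, -0.005], [0.001, -0.0, 5.995]]
[-0.75048301  0.1557665  -1.39961994]
```

Call:
move_arm(
  plan=[
    {"offset":[0,0,0.004],"turn":[0,0,0]},
    {"offset":[0,0,0.008],"turn":[0,0,0]},
    {"offset":[0,0,0.008],"turn":[0,0,0]},
  ],
)

```text
time_s: 12.25
ee_pos: [0.6351, 0.0734, 0.1163]
eef_rot: [-0.0, 0.182, 0.983, -0.0]
ft_force: [-0.3, 0.8, -1.7]
gripper_width: 0.0482
grasp_force: 15.0
```

Call:
move_arm(
  plan=[
    {"offset":[0,0,0.003],"turn":[0,0,0]},
    {"offset":[0,0,0.005],"turn":[0,0,0]},
    {"offset":[0,0,0.005],"turn":[0,0,0]},
  ],
)

```text
time_s: 12.55
ee_pos: [0.6352, 0.0734, 0.116]
eef_rot: [0.0, 0.182, 0.983, -0.0]
ft_force: [-2.5, 0.1, 5.5]
gripper_width: 0.0484
grasp_force: 15.0
```

It is seated: about 6 N upward at the expected height. I ease off slightly and slide the last few mm towards the V.

Call:
move_arm(
  plan=[
    {"offset":[0,0,-0.004],"turn":[0,0,0]},
    {"offset":[-0.007,0,-0.004],"turn":[0,0,0]},
    {"offset":[-0.014,0,-0.004],"turn":[0,0,0]},
    {"offset":[-0.02,0,-0.004],"turn":[0,0,0]},
    {"offset":[-0.02,0,-0.004],"turn":[0,0,0]},
  ],
)

```text
time_s: 13.05
ee_pos: [0.639, 0.0719, 0.116]
eef_rot: [-0.0, 0.182, 0.983, -0.0]
ft_force: [-0.4, 0.3, 1.0]
gripper_width: 0.0482
grasp_force: 15.0
```

Call:
move_arm(
  plan=[
    {"offset":[-0.005,0,0],"turn":[0,0,0]},
    {"offset":[-0.01,0,0],"turn":[0,0,0]},
    {"offset":[-0.01,0,0],"turn":[0,0,0]},
  ],
)

```text
time_s: 13.35
ee_pos: [0.6397, 0.0716, 0.1162]
eef_rot: [-0.002, 0.182, 0.983, -0.0]
ft_force: [-9.4, 1.2, 6.1]
gripper_width: 0.048
grasp_force: 15.0
```

It touches the V with about 9 N. I ease back, let go and lift off.

Call:
move_arm(
  plan=[
    {"offset":[0.009,0,0.001],"turn":[0,0,0]},
    {"offset":[0.009,0,0.001],"turn":[0,0,0]},
  ],
)

```text
time_s: 13.55
ee_pos: [0.639, 0.0719, 0.116]
eef_rot: [0.0, 0.182, 0.983, -0.0]
ft_force: [-2.0, 0.5, 2.1]
gripper_width: 0.0482
grasp_force: 15.0
```

Call:
move_arm(
  plan=[
    {"offset":[0,0,0],"turn":[0,0,0]},
    {"offset":[0,0,0],"turn":[0,0,0]},
    {"offset":[0,0,0],"turn":[0,0,0]},
    {"offset":[0,0,0],"turn":[0,0,0]},
    {"offset":[0,0,-0.03],"turn":[0,0,0]},
    {"offset":[0,0,-0.15],"turn":[0,0,0]},
    {"offset":[0,0,-0.35],"turn":[0,0,0]},
    {"offset":[0,0,-0.48],"turn":[0,0,0]},
    {"offset":[0,0,-0.5],"turn":[0,0,0]},
    {"offset":[0,0,-0.5],"turn":[0,0,0]},
  ],
  fingers=1,
)

```text
time_s: 14.55
ee_pos: [0.639, 0.0719, 0.2163]
eef_rot: [0.0, 0.182, 0.983, 0.0]
ft_force: [1.2, 0.4, -1.4]
gripper_width: 0.0879
grasp_force: 0.0
```

Run:
```python
from h import *
d=np.array([.935,-.355]);o=np.array([.6413,.0703])
rel([*(o-.200*d),.0],np.radians(69.2))
s=grab('side')['img'][:,:,::-1]
cv2.imwrite('pics/c6.png',cv2.resize(s[130:240,210:353],(780,600)))
```

```text
pos [0.639  0.0719 0.2163] q6 -1.275 t 14.55 offset [ 0.988 -0.007  1.081] turn [[0.001, 0.002, -0.005], [0.002, -0.001, 5.995]]
```

View pics/c6.png

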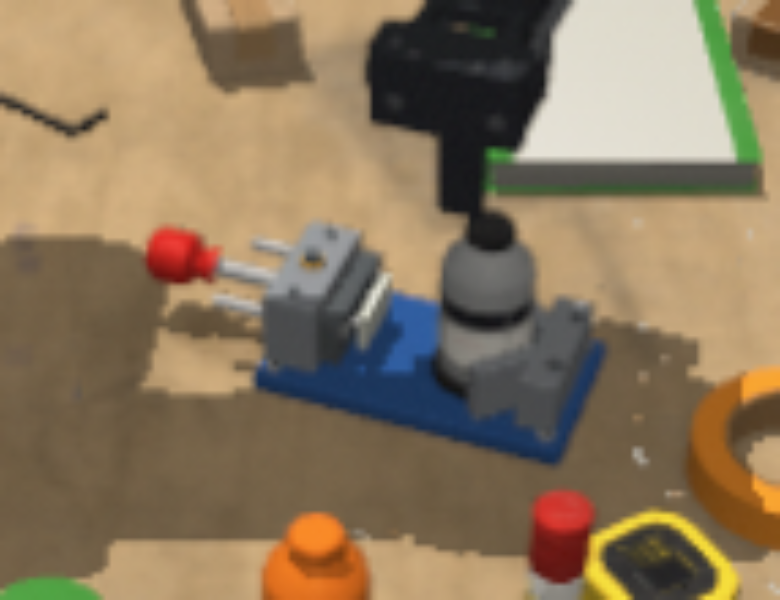

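The bottle stands upright on the seat against the V, cap at crop (490,230), and the knob is still out at (178,255). I go back to the knob.

Call:
move_arm(
  plan=[
    {"offset":[0.1,0,0],"turn":[0,0,0]},
    {"offset":[0.28,0.002,0],"turn":[0,0,0]},
    {"offset":[0.48,0.005,0],"turn":[0,0,0]},
    {"offset":[0.68,0.005,0],"turn":[0,0,0]},
    {"offset":[0.82,0.005,0.02],"turn":[0,0,0]},
    {"offset":[0.858,0.005,0.1],"turn":[0,0,0]},
    {"offset":[0.858,0.005,0.26],"turn":[0,0,0]},
    {"offset":[0.858,0.005,0.44],"turn":[0,0,0]},
    {"offset":[0.858,0.005,0.58],"turn":[0,0,0]},
    {"offset":[0.858,0.005,0.65],"turn":[0,0,0]},
  ],
)

```text
time_s: 15.6
ee_pos: [0.4773, 0.1341, 0.0824]
eef_rot: [-0.003, 0.182, 0.983, -0.001]
ft_force: [0.4, 0.2, 0.1]
gripper_width: 0.088
grasp_force: 0.0
```

Call:
move_arm(
  plan=[
    {"offset":[0,0,0],"turn":[0,0,0]},
    {"offset":[0,0,0],"turn":[0,0,0]},
    {"offset":[0,0,0],"turn":[0,0,0]},
    {"offset":[0,0,0],"turn":[0,0,0]},
    {"offset":[0,0,0],"turn":[0,0,0]},
    {"offset":[0,0,0],"turn":[0,0,0]},
    {"offset":[0,0,0],"turn":[0,0,0]},
    {"offset":[0,0,0],"turn":[0,0,0]},
  ],
  fingers=-1,
  force=50,
)

```text
time_s: 16.4
ee_pos: [0.479, 0.1339, 0.086]
eef_rot: [-0.0, 0.182, 0.983, -0.001]
ft_force: [-2.1, -2.6, 3.7]
gripper_width: 0.0278
grasp_force: 48.9
```

Call:
move_arm(
  plan=[
    {"offset":[-0.02,0,0],"turn":[0,0,0]},
    {"offset":[-0.04,0,0],"turn":[0,0,0]},
    {"offset":[-0.06,0,0],"turn":[0,0,0]},
    {"offset":[-0.08,0,0],"turn":[0,0,0]},
    {"offset":[-0.1,0,0],"turn":[0,0,0]},
    {"offset":[-0.12,0,0],"turn":[0,0,0]},
    {"offset":[-0.14,0,0],"turn":[0,0,0]},
    {"offset":[-0.16,0,0],"turn":[0,0,0]},
    {"offset":[-0.175,0,0],"turn":[0,0,0]},
    {"offset":[-0.185,0,0],"turn":[0,0,0]},
  ],
)

```text
time_s: 17.4
ee_pos: [0.5129, 0.1208, 0.086]
eef_rot: [-0.002, 0.182, 0.983, -0.0]
ft_force: [-13.5, -1.1, 13.3]
gripper_width: 0.0282
grasp_force: 48.1
```

Run:
```python
from h import *
s=telemetry.read_state();d=np.array([.935,-.355])
print(s['ee_pos'],(s['ee_pos'][:2]-[.479,.1339])@d,s['ft_force'],s['ft_force'][:2]@d,s['gripper_width'])
```

```text
[0.51288851 0.12075299 0.08595453] 0.03635294060816058 [-13.4711698   -1.14294453  13.29792756] -12.189798457799162 0.028244646965675572
```

Call:
move_arm(
  plan=[
    {"offset":[-0.008,0,0],"turn":[0,0,0]},
    {"offset":[-0.01,0,0],"turn":[0,0,0]},
    {"offset":[-0.01,0,0],"turn":[0,0,0]},
  ],
)

```text
time_s: 17.7
ee_pos: [0.5131, 0.1207, 0.0859]
eef_rot: [-0.004, 0.182, 0.983, -0.001]
ft_force: [-16.7, 0.3, 14.7]
gripper_width: 0.0282
grasp_force: 48.0
```

Call:
move_arm(
  plan=[
    {"offset":[0.014,0,0],"turn":[0,0,0]},
    {"offset":[0.014,0,0],"turn":[0,0,0]},
  ],
)

```text
time_s: 17.9
ee_pos: [0.5125, 0.1209, 0.0861]
eef_rot: [-0.001, 0.182, 0.983, -0.001]
ft_force: [-3.3, -4.4, 4.1]
gripper_width: 0.0281
grasp_force: 48.9
```

Call:
move_arm(
  plan=[
    {"offset":[0,0,0],"turn":[0,0,0]},
    {"offset":[0,0,0],"turn":[0,0,0]},
    {"offset":[0,0,0],"turn":[0,0,0]},
    {"offset":[0,0,0],"turn":[0,0,0]},
    {"offset":[0,0,-0.03],"turn":[0,0,0]},
    {"offset":[0,0,-0.15],"turn":[0,0,0]},
    {"offset":[0.1,0,-0.35],"turn":[0,0,0]},
    {"offset":[0.25,0,-0.5],"turn":[0,0,0]},
    {"offset":[0.4,0,-0.6],"turn":[0,0,0]},
    {"offset":[0.4,0,-0.6],"turn":[0,0,0]},
  ],
  fingers=1,
)

```text
time_s: 18.9
ee_pos: [0.4368, 0.151, 0.2088]
eef_rot: [0.002, 0.181, 0.983, 0.001]
ft_force: [0.6, 0.3, 0.0]
gripper_width: 0.0883
grasp_force: 0.0
```

Run:
```python
from h import *
f=grab('side');s=np.ascontiguousarray(f['img'][:,:,::-1]);
a=cv2.imread('pics/side0.png')
d=np.array([.935,-.355]);o=np.array([.6413,.0703])
cv2.imwrite('pics/c7.png',cv2.resize(s[130:240,210:353],(780,600)))
for im in(a,s):
    hsv=cv2.cvtColor(im,cv2.COLOR_BGR2HSV)[165:195,230:265]
    m=((hsv[...,0]<8)|(hsv[...,0]>172))&(hsv[...,1]>140)&(hsv[...,2]>70);v,u=np.nonzero(m);print(u.mean()+230,v.mean()+165,len(u))
```

```text
253.33333333333334 179.14705882352942 102
253.39423076923077 179.26923076923077 104
```

View pics/c7.png

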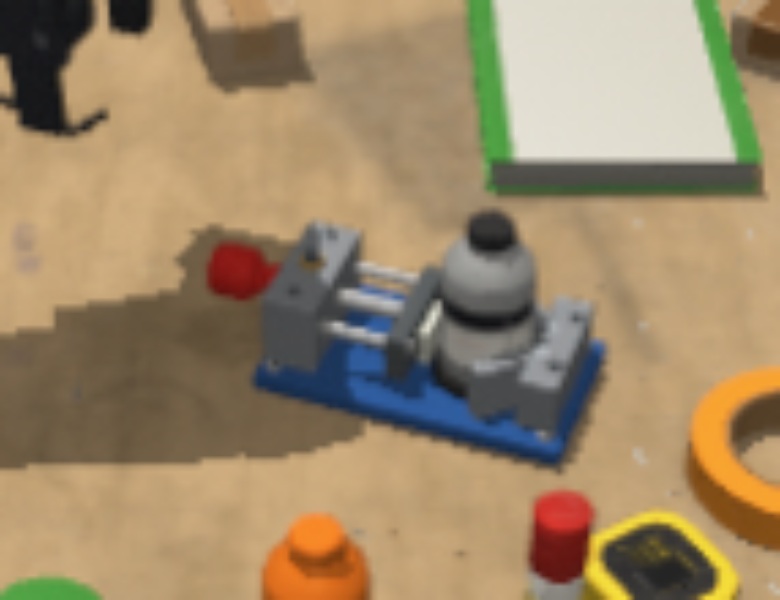

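The knob is home, at the same pixel as at the start. The bottle stands upright, held between pad and V, and the robot is clear of everything.

```bash
python3 -c "
from plant import bot
print(bot.job_done())"
```

```text
the job is handed in; nothing more can be done
None
```

The ink bottle is upright on the seat, held in the V by the pad with the knob fully home, and the job was handed in at about 19 s (no verdict was shown).

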